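# Level the exit platform and push the gear carrier round the bend

## Task

First turn the foot knob until the sagging exit platform of the guide track is level. Then, without lifting or tipping it, push the gear carrier along the track, round the bend and onto the platform until its nose is right up against the end stop. Leave the platform level and do not disturb the brake disc, the can or the spanner.

Things in the scene. Friction and masses are not known exactly. Their poses are not given: they have to be found in the camera images.
- track: Fixed steel guide track, deck top 40 mm above the bench; rails 16 mm high, 6 mm thick, lane 60 mm wide. Origin: on the bench under the centre of the 90 degree bend. Lane centreline in its frame: leg 1 along +x at y = -80 mm, from the open entry at x = -110 mm to x = 0; bend of 80 mm radius about the origin to x = 80, y = 0; leg 2 along +y at x = 80 mm, all on the platform. z up.
- bend_exit (a point): Where the bend ends and the platform begins: middle of the platform's hinge line (which lies along the track's x), on the lane's centreline, at deck height: x = 80 mm, y = 0, z = 40 mm in the track's frame.
- platform (a joint): Tilt of the exit platform, a steel plate 100 mm wide, 198 mm long, hinged at bend_exit and reaching along the track's +y. rad: 0 = level, in line with the deck; negative = far end sags (starts at -0.07 to -0.035); positive = too high. It carries leg 2 (lane 62 mm, rails 16 mm high), the end stop and the knob. It moves only with the knob: tilt = 0.05 x knob angle.
- end_stop (a point): Middle of the end stop's face, at the platform's top face: a dark steel cross bar, 16 mm high and 10 mm thick, closing the lane on the platform 98 mm from the hinge line.
- foot_knob (a joint): Foot knob's angle, rad, positive clockwise seen from above; range -1.6 to 0.55, starts at -1.4 to -0.7. Clockwise raises the platform's far end. At 0 the platform is level and the knob's bar is parallel to the rails of leg 2; at negative angles the bar is turned that far anticlockwise from there. It stays where it is left; turning takes 0.15 to 0.25 N m.
- knob_grip (a point): Grip point on the upright axis of the foot knob, which stands on the platform on the lane's centreline 158 mm from the hinge line. The knob is a black bar 64 mm long, 16 mm thick, from 24 to 52 mm above the platform's top face, on a short stem; this point is 40 mm above that face. It rises with the platform, 8 mm per rad of knob.
- dock (a point): Point on the platform's top face where the carrier's origin lies when its nose touches the end stop: on the lane's centreline, 56 mm from the hinge line.
- carrier: Loose aluminium carrier 84 x 52 x 36 mm, ends half-round (26 mm radius, centres 16 mm before and behind the origin), fixed gear on top (53 mm across, 68 mm over all high). Origin: centre of underside; +x to its nose. Tail: upright flat push plate 42 mm wide, face 42 mm behind the origin, 21 to 41 mm above the underside (clear above the rails). 0.4 to 0.75 kg. Starts in leg 1, nose to the bend.
- disc: Bystander: brake disc 180 mm across, 10 mm thick, lying on the bench. Origin: centre of its underside.
- can: Bystander: standing metal can, 60 mm across, 110 mm high. Origin: centre of its underside.
- spanner: Bystander: spanner 190 mm long, lying on the bench to the left of the track. Origin: its middle, underside.

How it is judged:
By the outcome, as a careful person would: the job done as asked, in the order asked, and still so for the second after the job is handed in, with the robot touching nothing.
It also fails if it takes over 61 s, if anything falls off the work surface, if the arm or the gripper's body presses on something with over 40 N, if the wrist force passes 120 N, or if a joint passes its speed limit or range.

## Robot

A 6-joint arm with a two-finger parallel gripper is mounted at the origin on the work surface. World frame = base frame: x ahead of the robot, y to its left, z up, the work surface at z = 0. Lengths are in m, angles in degrees, forces in N, time in s.
With the tool pointing down it reaches from about 0.225 to 0.725 m from the base axis. Payload 3.1 kg.
Tool frame: the origin (TCP) lies midway between the tips of the shut fingers; the grasp point (between the pads) lies 19 mm behind it; z points along the fingers, y is the line along which they close (so a half turn about z gives the same grasp; the last joint's range is limited). The gripper opens to 85 mm and grips with 20 to 120 N. Pads are 22 mm wide; open, the fingers measure 114 mm over their backs; the gripper's body (76 mm by 85 mm) begins 54 mm behind the grasp point. The pads swing forward as they close: fully open they stand 13 mm farther back than shut.
Start: joints at [-7.322, 2.75, 5.684, 92.934, 0, 82.678], TCP at [0.525, -0, 0.231] pointing down, gripper open.
Joint ranges: [-166.93, 166.93], [-56.73, 111.36], [-69.38, 81.34], [-121.58, 131.49], [-85.45, 84.26], [-180, 180]. Speed limits (degrees/s): [159.86, 159.86, 180, 180, 180, 180].

## Interface

Orientations are given as [roll, pitch, yaw] about the fixed x, y, z axes, in that order (R = Rz(yaw) Ry(pitch) Rx(roll)).
In Python, from station import * gives the robot as it stands.
- The arm moves only by the shell command python3 -m jog 'ROWS'. ROWS is JSON, a list of rows, each an object with "claw": the opening, from 0 (shut) to 1 (fully open); "linear": the shift along the tool's x, y, z in mm, a list of three; "yaw": the turn about the tool's z in rad. A call has 1 to 5 rows; each row is the pose to reach, as a shift and turn from the pose commanded when the call began, along the tool's axes at that moment; what a row does not reach only later rows make up. A row lasts 1/12 s, in which the tool goes at most 41.7 mm and 7.16 degrees, less where a joint would pass 70% of its speed; a pose out of reach is approached as far as the arm can. A call with a gripper value outside its range is refused whole. The fingers move at their own pace and stop on an object; the grip force is fixed at half the most. Time passes only in rows, so rows that repeat a pose let the fingers close. It gives the time, the measured TCP pose, the force and the opening at its end, in the units of the state.
- get_obs(): the state, without advancing time (a new reading comes with each control period).
- grab_frame(name): name is "scene" or "side" or "wrist"; returns a dict with "image" (480x640x3 uint8, red, green, blue), "fx", "fy", "cx", "cy" (pixels), "k1" (the pictures are not rectified: a ray, as slopes to the right and down, at radius r is drawn at 1 + k1 r^2 times it, then the intrinsics apply), "extrinsics" (4x4, takes a point from camera to world coordinates); the wrist camera has in their place "hand_eye" (4x4, takes a point from camera to tool coordinates, whose origin is the TCP and whose axes are the flange's). Camera axes: x right, y down, z forward; pixel columns grow to the right and rows downward; lengths in m; the calibration is good to about 2 mm. A picture is of the moment at which its call begins: read the wrist's pose just before it. There is no depth.
- hand_in(): hands the job in, once; it reports no verdict.
Trained networks look in a picture, given as the dict that the camera call returned (one of the last four; its "shot" number tells which), for a name from the list of things; names that differ only in an ending like _2 or _b are one class to them, and where a whole thing is asked for, a point or a joint stands for the part that bears it (a point fixed in the world has none). Each returns a list of dicts, best first, with "conf" (0 to 1); they miss things now and then, are a little off and sometimes report something else, mostly with a low value. They report only what shows in the picture. A call takes as long as a camera call.
- look_for(picture, target): "at" ([x, y, z] in m, in world coordinates, good to about 4 mm: the middle of the surface that is visible of it).
The state is a dict: "time_s": time; "joint_positions": joint angles; "dq": joint speeds; "tau": joint torques, N m; "eef_pos": TCP position; "ee_rot": TCP orientation; "wrist_force": force on the tool from outside, world axes, zero at the start; "wrist_torque": the same for the moment, N m; "finger_gap": opening from 0.0 (shut) to 1.0 (fully open).
Only numpy, scipy, OpenCV 4.12 (cv2) and the standard library are available. Lean on these libraries where they do the work, as an engineer would, in place of code of your own. Each camera call takes 0.05 s, during which the arm holds its last target. There are 200 camera calls.

## Working session

There is one attempt and no reset: what is moved stays moved. The work goes in short steps, Python scripts to look and compute and a shell command to move; the robot and the scene stay as the last step left them, time stands still between calls to the robot, and variables do not carry over. Pictures are saved under pics/ and viewed, on a budget of 10 in all, crops included, one or two more only if the job needs it, and the job is handed in when it is done.

```bash
mkdir -p pics; ls
cat > h.py <<'E'
from station import *
import numpy as np, cv2
from scipy.spatial.transform import Rotation as R
def save(p,name): cv2.imwrite('pics/'+name+'.png',p['image'][:,:,::-1])
def ext(p,o=None):
    if 'extrinsics' in p: return np.array(p['extrinsics'])
    T=np.eye(4);T[:3,:3]=R.from_euler('xyz',o['ee_rot'],degrees=True).as_matrix();T[:3,3]=o['eef_pos']
    return T@np.array(p['hand_eye'])
def ray(p,uv,T):
    d=np.array([(uv[0]-p['cx'])/p['fx'],(uv[1]-p['cy'])/p['fy']]);s=d.copy()
    for _ in range(20): s=d/(1+p['k1']*(s@s))
    v=T[:3,:3]@np.array([s[0],s[1],1]);return T[:3,3],v/np.linalg.norm(v)
def atz(p,uv,T,z):
    c,v=ray(p,uv,T);return c+v*(z-c[2])/v[2]
def proj(p,X,T):
    q=np.linalg.inv(T)@np.append(X,1);s=q[:2]/q[2];s=s*(1+p['k1']*(s@s))
    return np.array([p['fx']*s[0]+p['cx'],p['fy']*s[1]+p['cy']])
E
python3 - <<'E'
from h import *
o=get_obs();print(o['time_s'],o['eef_pos'],o['ee_rot'],o['finger_gap'],o['wrist_force'])
for n in ['scene','side','wrist']:
    p=grab_frame(n);save(p,n+'0');print(n,p['fx'],p['k1'],np.round(ext(p,o),3).tolist())
    for t in ['track','bend_exit','platform','end_stop','foot_knob','knob_grip','dock','carrier','disc','can','spanner']:
        try: print(t,[(np.round(d['at'],3).tolist(),round(d['conf'],2)) for d in look_for(p,t)[:2]])
        except Exception as e: print(t,e)
print(get_obs()['time_s'])
a=[cv2.imread(f'pics/{n}0.png') for n in ['scene','side']]
E
```

```text
pics
0.0 [5.24393039e-01 5.94723069e-05 2.30115132e-01] [-1.79867943e+02 -1.68091248e-02  8.99991936e+01] 0.9986985094671774 [ 0.11058447 -0.00426472 -0.87635461]
scene 440.70149622182834 -0.012380247053929566 [[-0.735, 0.548, -0.399, 0.943], [0.678, 0.586, -0.444, 0.516], [-0.01, -0.597, -0.802, 1.003], [0.0, 0.0, 0.0, 1.0]]
track [([0.598, 0.009, 0.042], 0.85), ([0.621, 0.094, 0.037], 0.36)]
bend_exit [([0.624, 0.094, 0.038], 0.64)]
platform [([0.62, 0.096, 0.04], 0.8)]
end_stop [([0.62, 0.096, 0.036], 0.94), ([0.362, 0.365, 0.088], 0.68)]
foot_knob [([0.623, 0.149, 0.089], 0.82)]
knob_grip [([0.624, 0.145, 0.08], 0.53)]
dock [([0.621, 0.092, 0.041], 0.92)]
carrier [([0.497, -0.067, 0.075], 0.79)]
disc [([0.449, -0.412, 0.007], 0.9)]
can [([0.36, 0.366, 0.092], 0.79)]
spanner [([0.617, 0.358, 0.009], 0.97), ([0.622, 0.094, 0.038], 0.64)]
side 474.1680097042582 -0.03490324840928967 [[0.986, -0.103, 0.134, 0.333], [-0.169, -0.636, 0.753, -0.927], [0.007, -0.765, -0.644, 0.851], [0.0, 0.0, 0.0, 1.0]]
track [([0.581, -0.048, 0.04], 0.96)]
bend_exit [([0.606, 0.077, 0.041], 0.82)]
platf
[... 288 characters left out ...]
18, 0.009], 0.59)]
can [([0.339, 0.338, 0.067], 0.57)]
spanner [([0.588, 0.351, 0.004], 0.66), ([0.585, -0.045, 0.038], 0.16)]
wrist 376.19788828928404 -0.07068845236196236 [[1.0, 0.001, -0.002, 0.524], [0.001, -0.952, -0.306, 0.079], [-0.003, 0.306, -0.952, 0.372], [0.0, 0.0, 0.0, 1.0]]
track [([0.597, 0.018, 0.04], 0.65)]
bend_exit [([0.611, 0.087, 0.041], 0.79)]
platform [([0.608, 0.086, 0.035], 0.77)]
end_stop [([0.607, 0.089, 0.037], 0.78)]
foot_knob [([0.62, 0.138, 0.083], 0.58), ([0.597, 0.02, 0.038], 0.55)]
knob_grip [([0.616, 0.136, 0.087], 0.64)]
dock [([0.611, 0.086, 0.038], 0.86), ([0.597, 0.019, 0.041], 0.74)]
carrier [([0.487, -0.074, 0.08], 0.78)]
disc []
can []
spanner []
1.8
```

View pics/scene0.png

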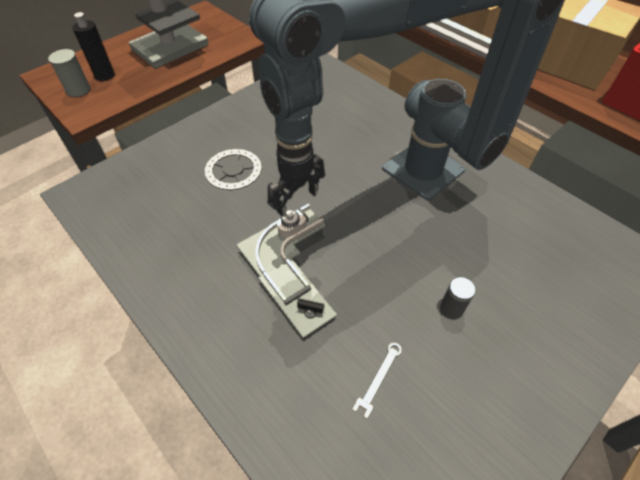

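View pics/side0.png

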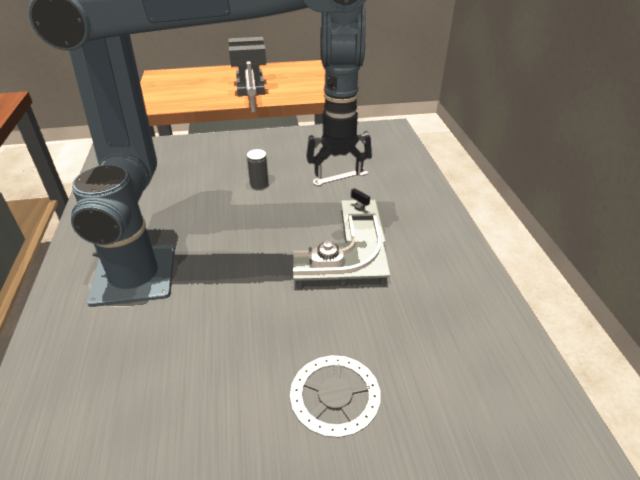

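The scene shot shows the track at about (290,260) with the carrier at (292,218) and the knob bar at (311,306). The side shot shows the carrier at (327,255) and the knob at (360,197). The can, spanner and disc are well clear.

```bash
python3 -c "
import cv2
a=cv2.imread('pics/wrist0.png');cv2.imwrite('pics/wrist0b.png',cv2.resize(a,(800,600)))"
```

```text
(no output)
```

View pics/wrist0b.png

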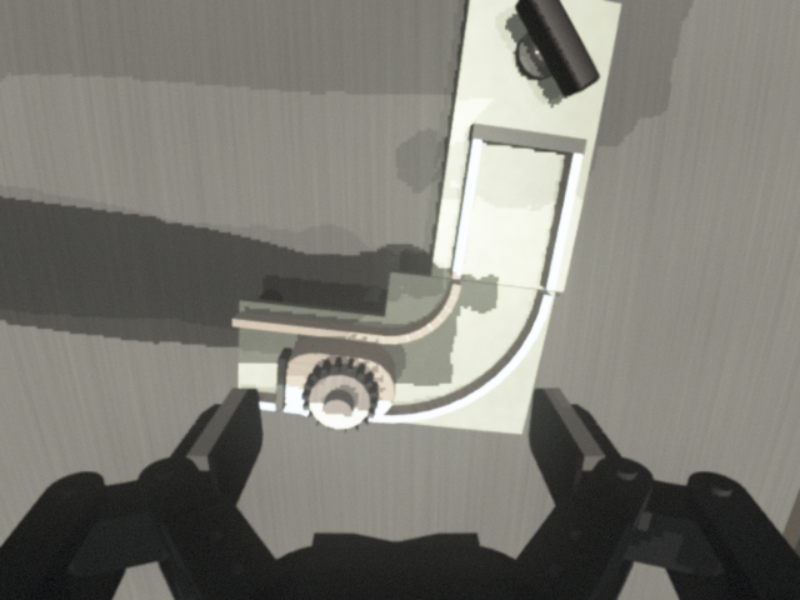

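The wrist view (800x600) shows the hinge line ends at about (433,277) and (563,293), the deck corner at (523,433), the end stop bar from (472,125) to (586,145), and the knob bar from (530,0) to (588,85), turned anticlockwise. The carrier tail plate is at (285,378).

Run:
```python
from h import *
o=get_obs();p=grab_frame('wrist');T=ext(p,o)
f=lambda u,v,z:atz(p,(u/1.25,v/1.25),T,z)
A,B=f(433,277,.04),f(563,293,.04);C=f(523,433,.04)
print('hinge',A,B,np.linalg.norm(A-B),'mid',(A+B)/2,'yaw',np.degrees(np.arctan2(*(B-A)[1::-1])))
print('corner',C, np.linalg.norm(C-B),np.degrees(np.arctan2(*(B-C)[1::-1]))-90)
d=f(472,125,.05);e=f(586,145,.05);print('stop top back',d,e,np.degrees(np.arctan2(*(e-d)[1::-1])))
r=f(234,322,.056);s=f(385,341,.056);print('rail leg1 inner',r,s,np.degrees(np.arctan2(*(s-r)[1::-1])))
print('gear',f(340,402,.108),'plate top',f(287,350,.081),f(281,408,.081))
print('knob bar ends z.088',f(599,73,.085),f(562,97,.085))
```

```text
hinge [ 0.5516798  -0.00887859  0.04      ] [ 0.64913029 -0.02096906  0.04      ] 0.09819764722706091 mid [ 0.60040504 -0.01492383  0.04      ] yaw -7.072425150807391
corner [ 0.62971007 -0.14172841  0.04      ] 0.12231093360686195 -9.135942507508275
stop top back [0.57391218 0.09601832 0.05      ] [0.6505103  0.08455703 0.05      ] -8.509965332722917
rail leg1 inner [ 0.40740639 -0.03823239  0.056     ] [ 0.51665165 -0.05275246  0.056     ] -7.57095436995428
gear [ 0.48889891 -0.07323604  0.108     ] plate top [ 0.45082676 -0.04909535  0.081     ] [ 0.44317047 -0.09387364  0.081     ]
knob bar ends z.088 [0.64044315 0.12391204 0.085     ] [0.61997148 0.11034955 0.085     ]
```

```bash
python3 -m jog '[{"claw":1,"linear":[35,40,0],"yaw":0},{"claw":1,"linear":[70,80,0],"yaw":0},{"claw":1,"linear":[90,90,0],"yaw":0},{"claw":1,"linear":[90,90,0],"yaw":0},{"claw":1,"linear":[90,90,0],"yaw":0}]'
python3 - <<'E'
from h import *
import json
o=get_obs();p=grab_frame('wrist');save(p,'w1');T=ext(p,o);print(T[:3,3],o['dq'])
cv2.imwrite('pics/w1b.png',cv2.resize(p['image'][:,:,::-1],(800,600)))
for t in ['foot_knob','knob_grip','dock','end_stop']:
    print(t,[(np.round(d['at'],3).tolist(),round(d['conf'],2)) for d in look_for(p,t)[:2]])
json.dump({'T':T.tolist()},open('w1.json','w'))
E
```

```text
time_s: 2.27
eef_pos: [0.6155, 0.0919, 0.229]
ee_rot: [-179.8, -0.0, 90.2]
wrist_force: [-0.7, -1.0, -0.5]
finger_gap: 0.999
[0.61482549 0.1707846  0.37041808] [-2.17606105 -3.82963167 -1.97187225  1.27393426 -1.18645628 -0.54648999]
foot_knob [([0.62, 0.144, 0.086], 0.93), ([0.609, 0.096, 0.034], 0.73)]
knob_grip [([0.619, 0.144, 0.089], 0.68)]
dock [([0.61, 0.092, 0.038], 0.76), ([0.512, -0.075, 0.077], 0.26)]
end_stop [([0.609, 0.095, 0.039], 0.55)]
```

View pics/w1b.png

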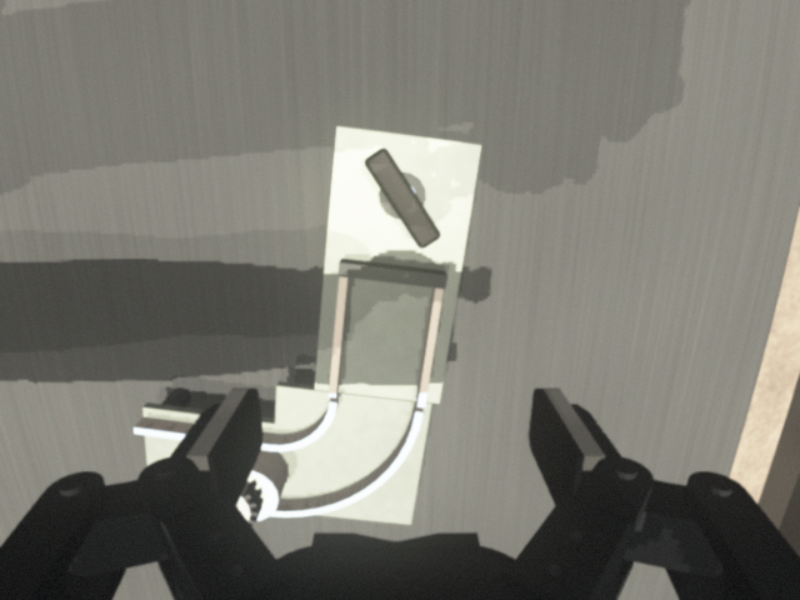

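Wrist view 2: the knob bar is fully in view, centred at (403,198), with ends at (376,153) and (430,243). The platform's far corners are (336,127) and (481,145), and the hinge ends are (315,388) and (441,403).

Run:
```python
from h import *
import json
p=grab_frame('wrist');T=np.array(json.load(open('w1.json'))['T'])
f=lambda u,v,z:atz(p,(u/1.25,v/1.25),T,z)
ang=lambda a,b:np.degrees(np.arctan2(*(b-a)[1::-1]))
A,B=f(315,388,.04),f(441,403,.04);print('hinge',A,B,np.linalg.norm(B-A),(A+B)/2,ang(A,B))
C,D=f(336,127,.031),f(481,145,.031);print('far',C,D,np.linalg.norm(D-C),ang(C,D),'axis',ang((A+B)/2,(C+D)/2)-90,np.linalg.norm((C+D-A-B)/2))
K=[f(u,v,.085) for u,v in [(376,153),(430,243),(403,198)]];print('knob',K,np.linalg.norm(K[0]-K[1]),ang(K[1],K[0])-90)
# triangulate knob from net pixels: scene + side + wrist
o=get_obs();rs=[ray(p,(403/1.25,198/1.25),T)]
for n in ['scene','side']:
    q=grab_frame(n);E=ext(q)
    print(n,'expected knob px',proj(q,K[2],E))
    a=look_for(q,'foot_knob')
    if a: rs.append(ray(q,proj(q,np.array(a[0]['at']),E),E)); print(n,proj(q,np.array(a[0]['at']),E))
M=sum(np.eye(3)-np.outer(v,v) for c,v in rs);b=sum((np.eye(3)-np.outer(v,v))@c for c,v in rs);print('tri',np.linalg.solve(M,b))
```

```text
hinge [ 0.5510748  -0.00699832  0.04      ] [ 0.65081303 -0.01973064  0.04      ] 0.10054763094599461 [ 0.60094392 -0.01336448  0.04      ] -7.274880934476466
far [0.57305176 0.18722296 0.031     ] [0.6728692  0.17584704 0.031     ] 0.1004635962180441 -6.501791478632612 axis -6.445019662997396 0.19634545086786462
knob [array([0.60262912, 0.17012674, 0.085     ]), array([0.63536285, 0.11713442, 0.085     ]), array([0.61856783, 0.14426185, 0.085     ])] 0.06228709895623212 31.70391973865992
scene expected knob px [310.2359801  303.41606458]
scene [309.44182126 305.65131815]
side expected knob px [359.5891644  193.03640018]
side [358.88523461 198.02209502]
tri [0.61808211 0.14209165 0.06949295]
```

```bash
python3 -m jog '[{"claw":1,"linear":[20,2,20],"yaw":-0.11},{"claw":1,"linear":[40,4,45],"yaw":-0.22},{"claw":1,"linear":[53,4,70],"yaw":-0.33},{"claw":1,"linear":[53,4,95],"yaw":-0.44},{"claw":1,"linear":[53,4,100],"yaw":-0.55}]'; python3 -m jog '[{"claw":1,"linear":[0,0,0],"yaw":0},{"claw":1,"linear":[0,0,0],"yaw":0}]'
```

```text
time_s: 3.18
eef_pos: [0.6156, 0.1434, 0.1255]
ee_rot: [-179.5, -0.2, 121.9]
wrist_force: [-0.1, -0.7, -0.4]
finger_gap: 0.994
time_s: 3.35
eef_pos: [0.6186, 0.1428, 0.131]
ee_rot: [-179.9, -0.0, 121.3]
wrist_force: [0.7, -0.2, 0.7]
finger_gap: 1.003
```

```bash
python3 -m jog '[{"claw":1,"linear":[0,0,25],"yaw":0},{"claw":1,"linear":[1,0,50],"yaw":0},{"claw":1,"linear":[1,0,68],"yaw":0},{"claw":1,"linear":[1,0,75],"yaw":0},{"claw":1,"linear":[1,0,75],"yaw":0}]'; python3 -m jog '[{"claw":0.6,"linear":[0,0,0],"yaw":0},{"claw":0.4,"linear":[0,0,0],"yaw":0},{"claw":0.25,"linear":[0,0,0],"yaw":0},{"claw":0.1,"linear":[0,0,0],"yaw":0},{"claw":0,"linear":[0,0,0],"yaw":0}]';python3 -m jog '[{"claw":0,"linear":[0,0,0],"yaw":0},{"claw":0,"linear":[0,0,0],"yaw":0},{"claw":0,"linear":[0,0,0],"yaw":0}]'
```

```text
time_s: 3.77
eef_pos: [0.6177, 0.1434, 0.0554]
ee_rot: [-179.9, -0.0, 121.4]
wrist_force: [-0.4, -0.4, -0.4]
finger_gap: 1.0
time_s: 4.18
eef_pos: [0.6193, 0.1439, 0.0576]
ee_rot: [179.9, 0.1, 121.5]
wrist_force: [-0.1, 1.0, 0.5]
finger_gap: 0.297
time_s: 4.43
eef_pos: [0.6189, 0.1439, 0.0575]
ee_rot: [179.9, 0.0, 121.5]
wrist_force: [0.2, 1.1, 5.2]
finger_gap: 0.18
```

Run:
```python
from h import *
p=grab_frame('side');T=ext(p);save(p,'s1')
i=p['image'][130:290,270:430,::-1];cv2.imwrite('pics/s1b.png',cv2.resize(i,(640,640))[:600])
o=get_obs();print(o['wrist_torque'],o['wrist_force'],o['eef_pos'],o['ee_rot'])
```

```text
[-0.30527242  0.67337904  0.16206617] [ 0.38841421 -0.04132655  4.72543292] [0.61893901 0.14383156 0.05750393] [1.79939073e+02 4.81682611e-02 1.21527088e+02]
```

View pics/s1b.png

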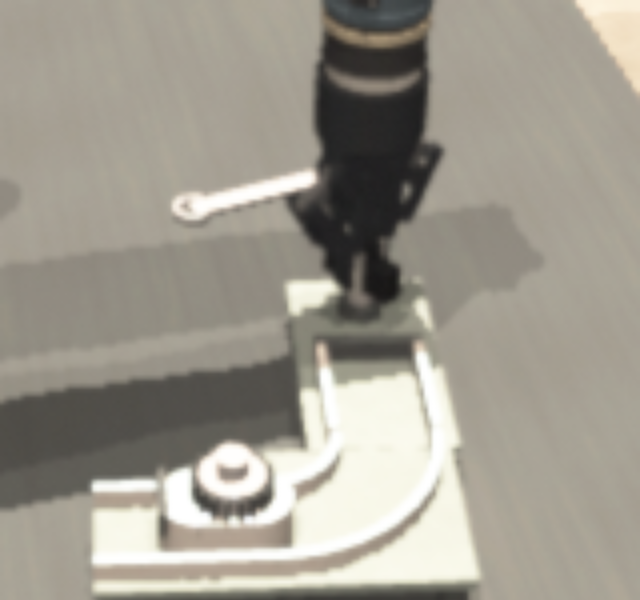

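The knob is gripped: the opening is about 15.5 mm against the 16 mm bar. The picture shows the fingers on the bar at (365,280), clear of the stop. Next I turn it clockwise, rising with it.

```bash
python3 -m jog '[{"claw":0,"linear":[0,0,-1],"yaw":0.1},{"claw":0,"linear":[0,0,-2],"yaw":0.2},{"claw":0,"linear":[0,0,-2.6],"yaw":0.3},{"claw":0,"linear":[0,0,-3.4],"yaw":0.4},{"claw":0,"linear":[0,0,-4],"yaw":0.5}]'; python3 -m jog '[{"claw":0,"linear":[0,0,-0.8],"yaw":0.1},{"claw":0,"linear":[0,0,-1.5],"yaw":0.18},{"claw":0,"linear":[0,0,-1.5],"yaw":0.18},{"claw":0,"linear":[0,0,-1.5],"yaw":0.18}]'
python3 - <<'E'
from h import *
o=get_obs();print(o['wrist_torque'],o['wrist_force'],o['eef_pos'],o['ee_rot'],o['finger_gap'])
E
```

```text
time_s: 4.9
eef_pos: [0.6194, 0.1432, 0.0616]
ee_rot: [179.9, 0.1, 92.6]
wrist_force: [0.1, -3.3, 5.0]
finger_gap: 0.177
time_s: 5.23
eef_pos: [0.6196, 0.143, 0.063]
ee_rot: [179.8, 0.0, 82.6]
wrist_force: [-0.5, -3.9, 4.9]
finger_gap: 0.179
[-0.19693009 -0.06627183 -0.01882937] [-0.52939342 -3.94666049  4.89079745] [0.61956842 0.14297127 0.06302487] [1.79847770e+02 3.41163752e-02 8.25952402e+01] 0.17870159740906602
```

```bash
python3 -m jog '[{"claw":0.4,"linear":[0,0,0],"yaw":0},{"claw":1,"linear":[0,0,0],"yaw":0},{"claw":1,"linear":[0,0,0],"yaw":0},{"claw":1,"linear":[0,0,0],"yaw":0},{"claw":1,"linear":[0,0,-10],"yaw":0}]'; python3 -m jog '[{"claw":1,"linear":[0,0,-30],"yaw":0},{"claw":1,"linear":[0,0,-60],"yaw":0},{"claw":1,"linear":[-30,0,-90],"yaw":0},{"claw":1,"linear":[-55,0,-115],"yaw":0},{"claw":1,"linear":[-60,0,-120],"yaw":0}]';  python3 -m jog '[{"claw":1,"linear":[0,0,0],"yaw":0},{"claw":1,"linear":[0,0,0],"yaw":0}]'
python3 - <<'E'
from h import *
import json
o=get_obs();p=grab_frame('wrist');save(p,'w2');T=ext(p,o);print(T[:3,3],o['dq'],o['finger_gap'])
cv2.imwrite('pics/w2b.png',cv2.resize(p['image'][:,:,::-1],(800,600),interpolation=cv2.INTER_CUBIC))
json.dump({'T':T.tolist()},open('w2.json','w'))
E
```

```text
time_s: 5.65
eef_pos: [0.6161, 0.1439, 0.0687]
ee_rot: [-179.7, 0.1, 82.6]
wrist_force: [-0.9, -1.2, -0.2]
finger_gap: 0.872
time_s: 6.07
eef_pos: [0.6131, 0.0814, 0.1991]
ee_rot: [179.4, 0.0, 82.4]
wrist_force: [0.4, -0.7, 1.0]
finger_gap: 0.998
time_s: 6.23
eef_pos: [0.6109, 0.0846, 0.192]
ee_rot: [180.0, -0.1, 82.5]
wrist_force: [-0.5, -0.0, -1.4]
finger_gap: 0.996
[0.62010806 0.16267692 0.33355016] [ 1.06500081  1.60524187 -2.40861279 -0.2090841  -0.02892809 -0.01115051] 0.9957187155336007
```

View pics/w2b.png

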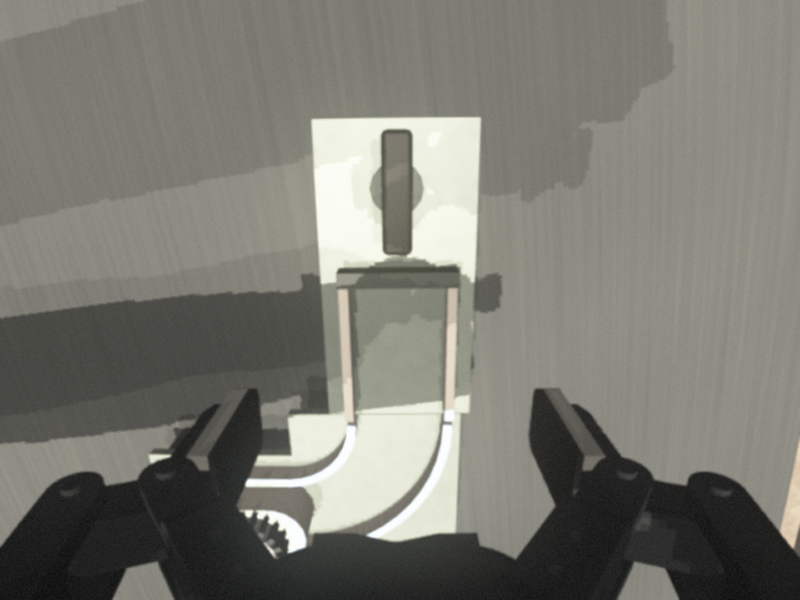

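The bar at (397,192) now looks parallel to the platform edges (312,119)–(328,411) and (481,118)–(470,411). I'll put numbers on it.

Run:
```python
from h import *
import json
p=grab_frame('wrist');T=np.array(json.load(open('w2.json'))['T']);g=cv2.cvtColor(cv2.imread('pics/w2.png'),cv2.COLOR_BGR2GRAY).astype(float)
f=lambda u,v,z:atz(p,(u,v),T,z)
def edge(v0,v1,u0,u1,sgn,z):
    P=[]
    for v in range(v0,v1):
        r=cv2.GaussianBlur(g[v:v+1],(5,1),0)[0,u0:u1];d=np.gradient(r)*sgn;k=int(d[1:-1].argmax())+1
        den=d[k-1]-2*d[k]+d[k+1];P.append(f(u0+k+(0.5*(d[k-1]-d[k+1])/den if den else 0),v,z)[:2])
    P=np.array(P);
    for _ in range(4):
        c=np.polyfit(P[:,1],P[:,0],1);r=abs(np.polyval(c,P[:,1])-P[:,0]);P=P[r<=max(.0008,np.median(r)*2)]
    return -np.degrees(np.arctan(c[0])),np.polyval(c,.1),len(P),r.std()
print('barL',edge(110,196,296,316,-1,.092));print('barR',edge(110,196,320,338,1,.092))
print('platL',edge(98,215,244,268,1,.04),edge(98,320,244,268,1,.04));print('platR',edge(98,215,368,392,-1,.04),edge(98,320,366,392,-1,.04))
print('corners',*[np.round(f(u/1.25,v/1.25,.04),4) for u,v in [(312,119),(481,118),(328,411),(470,411)]])
```

```text
barL (np.float64(-7.003150230736646), np.float64(0.6051265923002405), 58, np.float64(0.00012210000376393213))
barR (np.float64(-7.211230938892233), np.float64(0.6206917772991636), 69, np.float64(0.00010197447774044135))
platL (np.float64(-6.8004870533232475), np.float64(0.562701450651366), 117, np.float64(3.2037364698777476e-05)) (np.float64(-6.724249671521661), np.float64(0.5627759479119041), 222, np.float64(4.076638738664791e-05))
platR (np.float64(-6.82849708345067), np.float64(0.663377327834736), 117, np.float64(2.9312459467051892e-05)) (np.float64(-7.098989926851452), np.float64(0.6632195926862785), 201, np.float64(0.00016375284972012212))
corners [0.574  0.1881 0.04  ] [0.6729 0.1758 0.04  ] [ 0.55   -0.0053  0.04  ] [ 0.6503 -0.0184  0.04  ]
```

The knob bar is within 0.25° of the platform's axis (tilt error about 0.0002 rad), so the platform is level. The track yaw is about -6.9°. Now I go to behind the carrier's tail with the tool x axis pointing backward along leg 1.

```bash
python3 -m jog '[{"claw":0.5,"linear":[-28,-28,0],"yaw":-0.12},{"claw":0,"linear":[-56,-56,0],"yaw":-0.24},{"claw":0,"linear":[-84,-84,0],"yaw":-0.36},{"claw":0,"linear":[-112,-112,0],"yaw":-0.48},{"claw":0,"linear":[-140,-140,0],"yaw":-0.6}]'; python3 -m jog '[{"claw":0,"linear":[0,0,0],"yaw":-0.12},{"claw":0,"linear":[0,0,0],"yaw":-0.24},{"claw":0,"linear":[0,0,0],"yaw":-0.36},{"claw":0,"linear":[0,0,0],"yaw":-0.48},{"claw":0,"linear":[0,0,0],"yaw":-0.6}]'; python3 -m jog '[{"claw":0,"linear":[0,0,0],"yaw":-0.12},{"claw":0,"linear":[0,0,0],"yaw":-0.24},{"claw":0,"linear":[0,0,0],"yaw":-0.36},{"claw":0,"linear":[0,0,0],"yaw":-0.38},{"claw":0,"linear":[0,0,0],"yaw":-0.38}]'
python3 - <<'E'
from h import *
o=get_obs();print(o['joint_positions'])
E
```

```text
time_s: 6.75
eef_pos: [0.4513, -0.0357, 0.1892]
ee_rot: [-179.8, -0.2, 117.4]
wrist_force: [0.3, -0.7, 1.3]
finger_gap: 0.298
time_s: 7.17
eef_pos: [0.4527, -0.0351, 0.1896]
ee_rot: [-180.0, -0.2, 151.7]
wrist_force: [0.1, 1.1, -0.1]
finger_gap: -0.002
time_s: 7.58
eef_pos: [0.4531, -0.0353, 0.1901]
ee_rot: [180.0, -0.2, 173.0]
wrist_force: [0.9, 0.5, 0.6]
finger_gap: -0.001
[-1.29307752e+01 -7.90153692e+00 -9.28765770e+00  8.88023141e+01
  1.42635158e-02 -5.94749875e+00]
```

```bash
python3 -m jog '[{"claw":0,"linear":[20,-20,0],"yaw":0},{"claw":0,"linear":[39,-40,0],"yaw":0},{"claw":0,"linear":[39,-40,0],"yaw":0},{"claw":0,"linear":[39,-40,0],"yaw":0},{"claw":0,"linear":[39,-40,0],"yaw":0}]'
python3 - <<'E'
from h import *
import json
o=get_obs();p=grab_frame('wrist');save(p,'w3');T=ext(p,o);print(T[:3,3],o['eef_pos'])
O=np.array([.5208,-.0034]);a=np.radians(-6.9);ex=np.array([np.cos(a),np.sin(a)]);ey=np.array([-ex[1],ex[0]])
im=p['image'][:,:,::-1].copy()
def pt(x,y,z): return tuple(int(round(t)) for t in proj(p,np.append(O+x*ex+y*ey,z),T))
for y in (-.11,-.05): cv2.line(im,pt(-.11,y,.056),pt(0,y,.056),(0,0,255),1)
for y in (-.101,-.059): cv2.circle(im,pt(-.066,y,.081),3,(0,255,0),1)
cv2.imwrite('pics/w3b.png',cv2.resize(im,(800,600),interpolation=cv2.INTER_CUBIC))
json.dump({'T':T.tolist()},open('w3.json','w'))
E
```

```text
time_s: 8.0
eef_pos: [0.4106, -0.0709, 0.1915]
ee_rot: [180.0, 0.0, 173.0]
wrist_force: [0.4, 0.2, 0.4]
finger_gap: -0.001
[ 0.3317824  -0.06090419  0.33290395] [ 0.41057424 -0.07087785  0.19147708]
```

View pics/w3b.png

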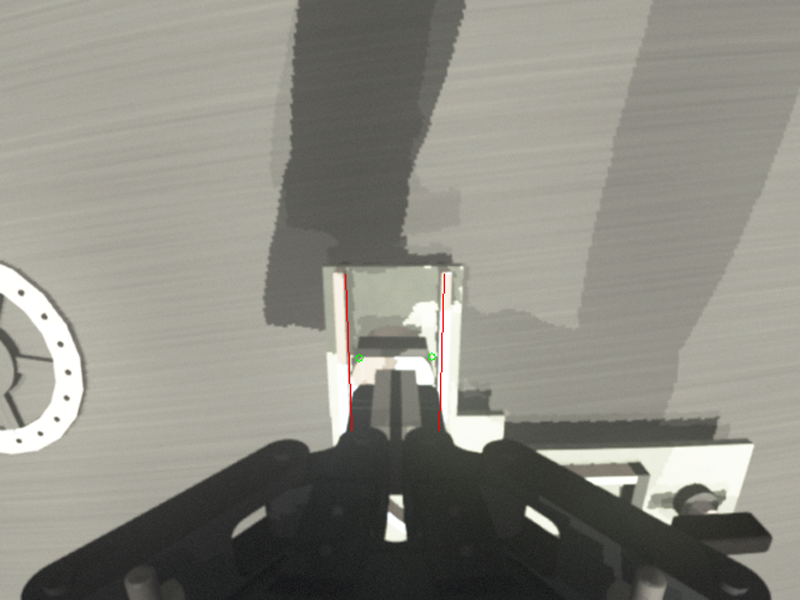

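The rail lines match the overlay within 1–2 mm. The tail plate's top edge is at (358–427, 352), about 3 mm further back than predicted, so the fingers have about 20 mm of clearance. Descending.

```bash
python3 -m jog '[{"claw":0,"linear":[5,0,30],"yaw":0},{"claw":0,"linear":[5,0,60],"yaw":0},{"claw":0,"linear":[5,0,90],"yaw":0},{"claw":0,"linear":[5,0,115],"yaw":0},{"claw":0,"linear":[5,0,127],"yaw":0}]'; python3 -m jog '[{"claw":0,"linear":[0,0,1],"yaw":0},{"claw":0,"linear":[0,0,1],"yaw":0}]'; python3 -m jog '[{"claw":0,"linear":[-6,0,0],"yaw":0},{"claw":0,"linear":[-12,0,0],"yaw":0},{"claw":0,"linear":[-18,0,0],"yaw":0},{"claw":0,"linear":[-18,0,0],"yaw":0}]'
```

```text
time_s: 8.47
eef_pos: [0.4034, -0.069, 0.0608]
ee_rot: [179.9, -0.3, 173.1]
wrist_force: [-0.4, -0.4, 0.2]
finger_gap: 0.002
time_s: 8.63
eef_pos: [0.4049, -0.0698, 0.0629]
ee_rot: [180.0, -0.1, 173.1]
wrist_force: [0.4, -0.1, 1.2]
finger_gap: -0.003
time_s: 8.97
eef_pos: [0.4258, -0.0734, 0.0653]
ee_rot: [-180.0, 0.2, 173.1]
wrist_force: [-1.2, 0.3, 0.5]
finger_gap: 0.005
```

```bash
python3 -m jog '[{"claw":0,"linear":[-2,0,1],"yaw":0},{"claw":0,"linear":[-4,0,1],"yaw":0},{"claw":0,"linear":[-5,0,1],"yaw":0},{"claw":0,"linear":[-5,0,1],"yaw":0}]';  python3 -m jog '[{"claw":0,"linear":[-2,0,0],"yaw":0},{"claw":0,"linear":[-4,0,0],"yaw":0},{"claw":0,"linear":[-5,0,0],"yaw":0},{"claw":0,"linear":[-5,0,0],"yaw":0}]'
cat > plan.py <<'E'
import numpy as np,sys
from station import get_obs
O=np.array([.5208,-.0034]);a=np.radians(-6.9);Rm=np.array([[np.cos(a),-np.sin(a)],[np.sin(a),np.cos(a)]])
def cl(s): # arclength, 0 at bend start
    if s<0: return np.array([s,-.08])
    if s<.08*np.pi/2: t=s/.08; return .08*np.array([np.sin(t),-np.cos(t)])
    return np.array([.08,s-.08*np.pi/2])
from scipy.optimize import brentq
def pose(st,D): # tail centre at st; TCP D behind it
    t=cl(st);sn=brentq(lambda s:np.linalg.norm(cl(s)-t)-.032,st+.02,st+.05)
    h=(cl(sn)-t)/.032;return O+Rm@(t-D*h),np.arctan2(h[1],h[0])+a+np.pi,sn
def rows(st,n,step,D):
    o=get_obs();P=np.array(o['eef_pos'][:2]);y=np.radians(o['ee_rot'][2])
    tr=Rm.T@(P-O);print('tcp track',np.round(tr*1e3,1),'yaw-a',round(np.degrees(y-a)-180,1)%360,'F',np.round(Rm.T@o['wrist_force'][:2],1),round(o['wrist_force'][2],1))
    c,s=np.cos(y),np.sin(y)
    for i in range(1,n+1):
        X,w,sn=pose(st+i*step,D);d=(X-P)*1e3
        print([round(c*d[0]+s*d[1],1),round(s*d[0]-c*d[1],1)],'yaw',round(-((w-y+np.pi)%(2*np.pi)-np.pi),3),'st',round(st+i*step,4),'nose',round(sn+.026,4))
E
python3 -c "
from plan import *
rows(-.043,5,.007,.037)"
```

```text
time_s: 9.3
eef_pos: [0.4282, -0.0734, 0.0628]
ee_rot: [180.0, -0.0, 173.0]
wrist_force: [-0.4, 0.9, 0.8]
finger_gap: -0.001
time_s: 9.63
eef_pos: [0.4318, -0.0738, 0.0626]
ee_rot: [-180.0, -0.2, 173.0]
wrist_force: [-4.9, 0.3, 3.3]
finger_gap: -0.0
tcp track [-79.9 -80.6] yaw-a 359.9 F [-4.9 -0.3] 3.3
[np.float64(-6.9), np.float64(0.6)] yaw -0.001 st -0.036 nose 0.022
[np.float64(-13.9), np.float64(0.6)] yaw -0.003 st -0.029 nose 0.029
[np.float64(-20.9), np.float64(-0.1)] yaw -0.021 st -0.022 nose 0.036
[np.float64(-28.0), np.float64(-1.5)] yaw -0.058 st -0.015 nose 0.0431
[np.float64(-35.2), np.float64(-3.5)] yaw -0.114 st -0.008 nose 0.0502
```

Contact is at TCP track x = -80 mm, which matches the plan. Pushing.

```bash
python3 -m jog '[{"claw":0,"linear":[-7,0.5,0],"yaw":0},{"claw":0,"linear":[-14,0.5,0],"yaw":0},{"claw":0,"linear":[-21,0,0],"yaw":-0.02},{"claw":0,"linear":[-28,-1.5,0],"yaw":-0.06},{"claw":0,"linear":[-35,-3.5,0],"yaw":-0.11}]'; python3 -m jog '[{"claw":0,"linear":[0,0,0],"yaw":0}]'
python3 -c "
from plan import *
rows(-.008,5,.007,.037)"
```

```text
time_s: 10.05
eef_pos: [0.4676, -0.0817, 0.0625]
ee_rot: [180.0, -0.1, 179.5]
wrist_force: [-3.7, -0.8, 1.5]
finger_gap: 0.002
time_s: 10.13
eef_pos: [0.4693, -0.0823, 0.0627]
ee_rot: [-180.0, 0.1, 179.4]
wrist_force: [0.4, 0.1, 0.3]
finger_gap: -0.0
tcp track [-41.7 -84.5] yaw-a 6.3 F [0.3 0.1] 0.3
[np.float64(-4.0), np.float64(-2.9)] yaw -0.078 st -0.001 nose 0.0572
[np.float64(-11.4), np.float64(-6.7)] yaw -0.166 st 0.006 nose 0.0642
[np.float64(-19.1), np.float64(-9.8)] yaw -0.253 st 0.013 nose 0.0712
[np.float64(-27.0), np.float64(-12.2)] yaw -0.341 st 0.02 nose 0.0782
[np.float64(-35.1), np.float64(-13.9)] yaw -0.428 st 0.027 nose 0.0852
```

```bash
cat >> plan.py <<'E'
def rowsc(st,n,step,D,settle=True):
    o=get_obs();P0=np.array(o['eef_pos'][:2]);print('meas',np.round(Rm.T@(P0-O)*1e3,1),round(o['ee_rot'][2],1),'z',round(o['eef_pos'][2],4),'F',np.round(Rm.T@o['wrist_force'][:2],1),o['time_s'])
    P,y,_=pose(st,D);print('cmd',np.round(Rm.T@(P-O)*1e3,1),round(np.degrees(y)%360,1));c,s=np.cos(y),np.sin(y)
    for i in range(1,n+1):
        X,w,sn=pose(st+i*step,D);d=(X-P)*1e3
        print([round(float(c*d[0]+s*d[1]),1),round(float(s*d[0]-c*d[1]),1)],'yaw',round(float(y-w),3),'st',round(st+i*step,4),'nose',round(sn+.026,4))
E
python3 -m jog '[{"claw":0,"linear":[0,0,0],"yaw":0}]'; python3 -c "
from plan import *
rowsc(-.008,5,.007,.037)
rowsc(.027,5,.007,.037)
rowsc(.062,5,.007,.037)
rowsc(.097,5,.007,.037)"
```

```text
time_s: 10.22
eef_pos: [0.4688, -0.082, 0.0629]
ee_rot: [-180.0, 0.1, 179.3]
wrist_force: [-0.0, 0.1, -0.2]
finger_gap: -0.001
meas [-42.2 -84.2] 179.3 z 0.0629 F [-0.1  0.1] 10.2167
cmd [-44.8 -84.2] 179.6
[-7.1, -3.6] yaw -0.076 st -0.001 nose 0.0572
[-14.4, -7.4] yaw -0.163 st 0.006 nose 0.0642
[-22.1, -10.5] yaw -0.25 st 0.013 nose 0.0712
[-30.0, -12.9] yaw -0.338 st 0.02 nose 0.0782
[-38.1, -14.7] yaw -0.425 st 0.027 nose 0.0852
meas [-42.2 -84.2] 179.3 z 0.0629 F [-0.1  0.1] 10.2167
cmd [ -5.3 -94.5] 204.0
[-7.1, -4.3] yaw -0.087 st 0.034 nose 0.0922
[-14.5, -8.0] yaw -0.175 st 0.041 nose 0.0992
[-22.2, -11.1] yaw -0.262 st 0.048 nose 0.1062
[-30.1, -13.4] yaw -0.35 st 0.055 nose 0.1132
[-38.2, -15.1] yaw -0.437 st 0.062 nose 0.1202
meas [-42.2 -84.2] 179.3 z 0.0629 F [-0.1  0.1] 10.2167
cmd [ 35.3 -87.8] 229.0
[-7.1, -4.3] yaw -0.088 st 0.069 nose 0.1272
[-14.5, -8.0] yaw -0.175 st 0.076 nose 0.1342
[-22.2, -11.1] yaw -0.263 st 0.083 nose 0.1412
[-30.1, -13.4] yaw -0.35 st 0.09 nose 0.1482
[-38.2, -15.0] yaw -0.435 st 0.097 nose 0.1552
meas [-42.2 -84.2] 179.3 z 0.0629 F [-0.1  0.1] 10.2167
cmd [ 69.  -64.6] 254.0
[-7.0, -3.6] yaw -0.068 st 0.104 nose 0.1621
[-14.2, -5.9] yaw -0.118 st 0.111 nose 0.1691
[-21.3, -6.9] yaw -0.148 st 0.118 nose 0.176
[-28.3, -6.5] yaw -0.159 st 0.125 nose 0.183
[-35.2, -5.4] yaw -0.159 st 0.132 nose 0.19
```

```bash
python3 -c "
from plan import *
rows(-.0055,5,.007,.037)"
```

```text
tcp track [-42.2 -84.2] yaw-a 6.2 F [-0.1  0.1] -0.2
[np.float64(-7.1), np.float64(-4.6)] yaw -0.112 st 0.0015 nose 0.0597
[np.float64(-14.6), np.float64(-8.1)] yaw -0.199 st 0.0085 nose 0.0667
[np.float64(-22.4), np.float64(-11.0)] yaw -0.287 st 0.0155 nose 0.0737
[np.float64(-30.4), np.float64(-13.2)] yaw -0.374 st 0.0225 nose 0.0807
[np.float64(-38.5), np.float64(-14.6)] yaw -0.462 st 0.0295 nose 0.0877
```

```bash
python3 -m jog '[{"claw":0,"linear":[-7,-4.5,0],"yaw":-0.11},{"claw":0,"linear":[-14.5,-8,0],"yaw":-0.2},{"claw":0,"linear":[-22.5,-11,0],"yaw":-0.29},{"claw":0,"linear":[-30.5,-13,0],"yaw":-0.37},{"claw":0,"linear":[-38.5,-14.5,0],"yaw":-0.46}]'; python3 -m jog '[{"claw":0,"linear":[0,0,0],"yaw":0},{"claw":0,"linear":[0,0,0],"yaw":0}]'
python3 - <<'E'
from plan import *
rows(.0295,5,.007,.037)
from h import *
p=grab_frame('side');save(p,'s2')
q=grab_frame('scene')
A=cv2.resize(p['image'][160:310,270:410,::-1],(400,430),interpolation=cv2.INTER_CUBIC);B=cv2.resize(q['image'][170:340,220:360,::-1],(400,430))
cv2.imwrite('pics/s2b.png',np.hstack([A,B]))
E
```

```text
time_s: 10.63
eef_pos: [0.5044, -0.0972, 0.0627]
ee_rot: [180.0, -0.2, -154.1]
wrist_force: [-5.1, -0.6, 2.7]
finger_gap: -0.003
time_s: 10.8
eef_pos: [0.5063, -0.0967, 0.0628]
ee_rot: [-180.0, 0.1, -154.4]
wrist_force: [-0.8, -0.6, -0.1]
finger_gap: -0.0
tcp track [ -3.2 -94.4] yaw-a 32.5 F [-0.7 -0.7] -0.1
[np.float64(-7.7), np.float64(-4.9)] yaw -0.091 st 0.0365 nose 0.0947
[np.float64(-15.1), np.float64(-8.6)] yaw -0.179 st 0.0435 nose 0.1017
[np.float64(-22.8), np.float64(-11.6)] yaw -0.266 st 0.0505 nose 0.1087
[np.float64(-30.7), np.float64(-13.9)] yaw -0.354 st 0.0575 nose 0.1157
[np.float64(-38.9), np.float64(-15.5)] yaw -0.441 st 0.0645 nose 0.1227
```

View pics/s2b.png

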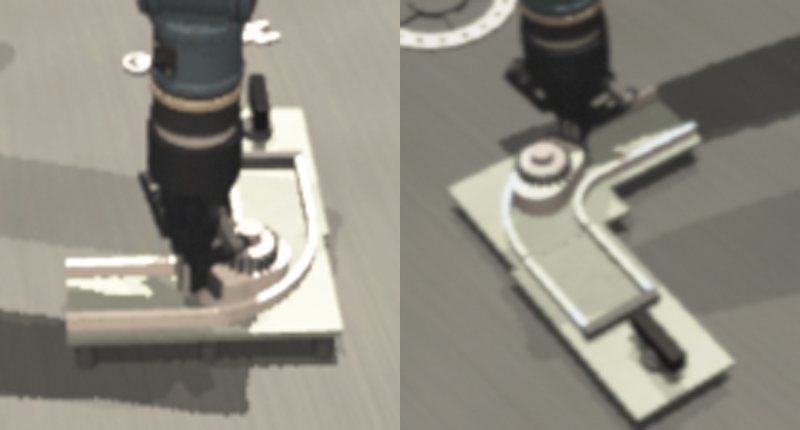

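The carrier is in the bend, upright and inside the rails, with its gear at (255,245) on the left and (543,155) on the right. The fingers are behind the tail. Carrying on.

```bash
python3 -m jog '[{"claw":0,"linear":[-7.5,-5,0],"yaw":-0.09},{"claw":0,"linear":[-15,-8.5,0],"yaw":-0.18},{"claw":0,"linear":[-23,-11.5,0],"yaw":-0.27},{"claw":0,"linear":[-30.5,-14,0],"yaw":-0.35},{"claw":0,"linear":[-39,-15.5,0],"yaw":-0.44}]'; python3 -m jog '[{"claw":0,"linear":[0,0,0],"yaw":0},{"claw":0,"linear":[0,0,0],"yaw":0}]'
python3 - <<'E'
from plan import *
rows(.0645,5,.007,.037)
E
```

```text
time_s: 11.32
eef_pos: [0.5464, -0.0948, 0.0629]
ee_rot: [180.0, -0.2, -129.0]
wrist_force: [-4.2, -3.6, 1.4]
finger_gap: 0.003
time_s: 11.48
eef_pos: [0.5479, -0.0936, 0.0629]
ee_rot: [-180.0, 0.0, -129.2]
wrist_force: [-1.0, -0.4, 0.1]
finger_gap: 0.005
tcp track [ 37.8 -86.3] yaw-a 57.69999999999999 F [-1.  -0.6] 0.1
[np.float64(-6.8), np.float64(-4.7)] yaw -0.089 st 0.0715 nose 0.1297
[np.float64(-14.2), np.float64(-8.4)] yaw -0.176 st 0.0785 nose 0.1367
[np.float64(-21.9), np.float64(-11.5)] yaw -0.264 st 0.0855 nose 0.1437
[np.float64(-29.9), np.float64(-13.8)] yaw -0.351 st 0.0925 nose 0.1507
[np.float64(-37.9), np.float64(-15.2)] yaw -0.431 st 0.0995 nose 0.1577
```

```bash
python3 -m jog '[{"claw":0,"linear":[-7,-4.5,0],"yaw":-0.09},{"claw":0,"linear":[-14,-8.5,0],"yaw":-0.18},{"claw":0,"linear":[-22,-11.5,0],"yaw":-0.26},{"claw":0,"linear":[-30,-14,0],"yaw":-0.35},{"claw":0,"linear":[-38,-15,0],"yaw":-0.43}]'; python3 -m jog '[{"claw":0,"linear":[0,0,0],"yaw":0},{"claw":0,"linear":[0,0,0],"yaw":0}]'
python3 - <<'E'
from plan import *
rows(.0995,5,.007,.037)
E
```

```text
time_s: 11.9
eef_pos: [0.5829, -0.0748, 0.0629]
ee_rot: [-180.0, -0.1, -104.4]
wrist_force: [-0.6, -3.4, 0.3]
finger_gap: -0.0
time_s: 12.07
eef_pos: [0.5832, -0.0731, 0.0629]
ee_rot: [-180.0, 0.1, -104.6]
wrist_force: [0.5, 0.3, 0.1]
finger_gap: 0.002
tcp track [ 70.3 -61.7] yaw-a 82.30000000000001 F [0.4 0.4] 0.1
[np.float64(-6.4), np.float64(-4.0)] yaw -0.063 st 0.1065 nose 0.1646
[np.float64(-13.5), np.float64(-6.0)] yaw -0.106 st 0.1135 nose 0.1715
[np.float64(-20.6), np.float64(-6.7)] yaw -0.129 st 0.1205 nose 0.1785
[np.float64(-27.6), np.float64(-6.1)] yaw -0.135 st 0.1275 nose 0.1855
[np.float64(-34.5), np.float64(-5.1)] yaw -0.135 st 0.1345 nose 0.1925
```

```bash
python3 -m jog '[{"claw":0,"linear":[-6.5,-4,0],"yaw":-0.06},{"claw":0,"linear":[-13.5,-6,0],"yaw":-0.11},{"claw":0,"linear":[-20.5,-6.5,0],"yaw":-0.13},{"claw":0,"linear":[-27.5,-6,0],"yaw":-0.135},{"claw":0,"linear":[-34.5,-5,0],"yaw":-0.135}]'; python3 -m jog '[{"claw":0,"linear":[0,0,0],"yaw":0},{"claw":0,"linear":[0,0,0],"yaw":0}]'
python3 - <<'E'
from plan import *
rows(.1345,5,.005,.037)
from h import *
p=grab_frame('side')
q=grab_frame('scene')
A=cv2.resize(p['image'][160:310,270:410,::-1],(400,430),interpolation=cv2.INTER_CUBIC);B=cv2.resize(q['image'][170:340,220:360,::-1],(400,430))
cv2.imwrite('pics/s3b.png',np.hstack([A,B]))
E
```

```text
time_s: 12.48
eef_pos: [0.5966, -0.0415, 0.0628]
ee_rot: [-180.0, -0.0, -96.9]
wrist_force: [-0.8, -2.4, -0.3]
finger_gap: 0.001
time_s: 12.65
eef_pos: [0.5968, -0.0401, 0.0629]
ee_rot: [-180.0, 0.1, -96.7]
wrist_force: [1.1, 0.3, -0.7]
finger_gap: 0.0
tcp track [ 79.8 -27.3] yaw-a 90.19999999999999 F [1.  0.4] -0.7
[np.float64(-4.1), np.float64(-0.2)] yaw 0.004 st 0.1395 nose 0.1975
[np.float64(-9.1), np.float64(-0.2)] yaw 0.004 st 0.1445 nose 0.2025
[np.float64(-14.1), np.float64(-0.2)] yaw 0.004 st 0.1495 nose 0.2075
[np.float64(-19.1), np.float64(-0.2)] yaw 0.004 st 0.1545 nose 0.2125
[np.float64(-24.1), np.float64(-0.3)] yaw 0.004 st 0.1595 nose 0.2175
```

View pics/s3b.png

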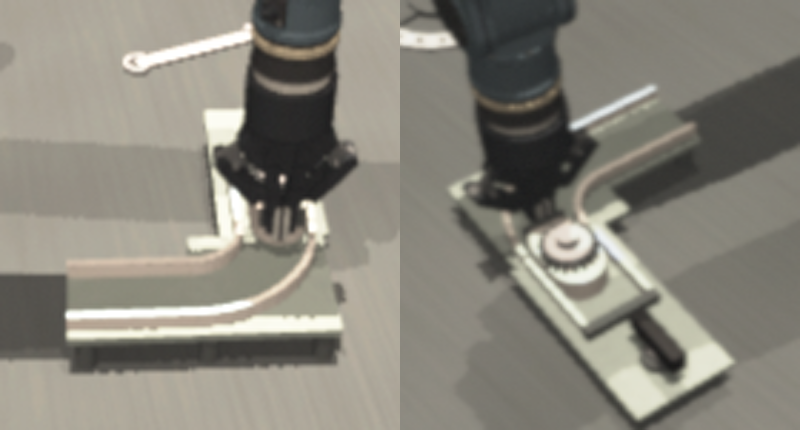

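The carrier is on the platform, heading for the stop, with about 30 mm to go. I'll push 24 mm, then creep until the force rises.

```bash
python3 -m jog '[{"claw":0,"linear":[-5,0,0],"yaw":0},{"claw":0,"linear":[-10,0,0],"yaw":0},{"claw":0,"linear":[-15,0,0],"yaw":0},{"claw":0,"linear":[-20,0,0],"yaw":0},{"claw":0,"linear":[-24,0,0],"yaw":0}]'; python3 -m jog '[{"claw":0,"linear":[-1,0,0],"yaw":0},{"claw":0,"linear":[-2,0,0],"yaw":0},{"claw":0,"linear":[-3,0,0],"yaw":0}]'; python3 -m jog '[{"claw":0,"linear":[-0.6,0,0],"yaw":0},{"claw":0,"linear":[-1.2,0,0],"yaw":0},{"claw":0,"linear":[-1.8,0,0],"yaw":0}]';  python3 -c "
from plan import *
rows(.16,1,.005,.037)"
```

```text
time_s: 13.17
eef_pos: [0.5995, -0.0173, 0.0628]
ee_rot: [-180.0, -0.0, -96.7]
wrist_force: [-1.1, -3.0, -0.2]
finger_gap: -0.004
time_s: 13.42
eef_pos: [0.5998, -0.0147, 0.0628]
ee_rot: [180.0, -0.0, -96.7]
wrist_force: [-0.1, -3.1, -1.0]
finger_gap: -0.001
time_s: 13.67
eef_pos: [0.6001, -0.0131, 0.0628]
ee_rot: [-180.0, -0.0, -96.7]
wrist_force: [-0.9, -4.0, 0.2]
finger_gap: 0.0
tcp track [79.8 -0.1] yaw-a 90.19999999999999 F [-0.4 -4. ] 0.2
[np.float64(-2.4), np.float64(-0.2)] yaw 0.003 st 0.165 nose 0.223
```

```bash
for i in 1; do python3 -m jog '[{"claw":0,"linear":[-0.5,0,0],"yaw":0},{"claw":0,"linear":[-1,0,0],"yaw":0},{"claw":0,"linear":[-1.5,0,0],"yaw":0}]'; python3 -m jog '[{"claw":0,"linear":[-0.5,0,0],"yaw":0},{"claw":0,"linear":[-1,0,0],"yaw":0}]'; python3 -m jog '[{"claw":0,"linear":[-0.5,0,0],"yaw":0},{"claw":0,"linear":[-1,0,0],"yaw":0}]'; done
```

```text
time_s: 13.92
eef_pos: [0.6002, -0.012, 0.0629]
ee_rot: [-180.0, -0.1, -96.7]
wrist_force: [-1.8, -4.8, -0.5]
finger_gap: 0.002
time_s: 14.08
eef_pos: [0.6002, -0.0119, 0.0629]
ee_rot: [180.0, -0.2, -96.8]
wrist_force: [-0.9, -7.5, 0.8]
finger_gap: -0.002
time_s: 14.25
eef_pos: [0.6002, -0.0119, 0.063]
ee_rot: [180.0, -0.3, -96.8]
wrist_force: [-1.9, -8.5, 1.4]
finger_gap: 0.002
```

```bash
python3 -m jog '[{"claw":0,"linear":[-1,0,0],"yaw":0},{"claw":0,"linear":[-2,0,0],"yaw":0},{"claw":0,"linear":[-2,0,0],"yaw":0}]'; python3 -m jog '[{"claw":0,"linear":[4,0,0],"yaw":0},{"claw":0,"linear":[12,0,0],"yaw":0},{"claw":0,"linear":[25,0,0],"yaw":0},{"claw":0,"linear":[35,0,0],"yaw":0},{"claw":0,"linear":[40,0,0],"yaw":0}]';  python3 -m jog '[{"claw":0,"linear":[0,0,-30],"yaw":0},{"claw":0,"linear":[0,0,-65],"yaw":0},{"claw":0,"linear":[0,0,-100],"yaw":0},{"claw":0,"linear":[30,0,-130],"yaw":0},{"claw":0,"linear":[60,0,-140],"yaw":0}]'; python3 -m jog '[{"claw":0,"linear":[30,0,0],"yaw":0},{"claw":0,"linear":[30,0,0],"yaw":0},{"claw":0,"linear":[30,0,0],"yaw":0}]'
python3 - <<'E'
from h import *
p=grab_frame('side');q=grab_frame('scene')
A=cv2.resize(p['image'][180:290,310:400,::-1],(400,490),interpolation=cv2.INTER_CUBIC);B=cv2.resize(q['image'][220:340,245:343,::-1],(400,490),interpolation=cv2.INTER_CUBIC)
cv2.imwrite('pics/s4b.png',np.hstack([A,B]))
for n,c in (('side',p),('scene',q)):
  for t in ['carrier','disc','can','spanner']: print(n,t,[(np.round(d['at'],3).tolist(),round(d['conf'],2)) for d in look_for(c,t)[:1]])
E
```

```text
time_s: 14.5
eef_pos: [0.6003, -0.0117, 0.0632]
ee_rot: [180.0, -0.5, -96.9]
wrist_force: [-1.8, -12.0, 1.4]
finger_gap: 0.002
time_s: 14.92
eef_pos: [0.5959, -0.0484, 0.0628]
ee_rot: [-180.0, 0.0, -96.8]
wrist_force: [0.6, 1.1, 0.8]
finger_gap: -0.002
time_s: 15.33
eef_pos: [0.5914, -0.1066, 0.2093]
ee_rot: [-179.5, -0.0, -96.5]
wrist_force: [1.9, -0.9, 1.0]
finger_gap: 0.002
time_s: 15.58
eef_pos: [0.5854, -0.1382, 0.203]
ee_rot: [-180.0, 0.0, -96.9]
wrist_force: [-0.2, 0.1, 0.3]
finger_gap: -0.001
side carrier [([0.603, 0.02, 0.073], 0.92)]
side disc [([0.441, -0.416, 0.005], 0.69)]
side can [([0.342, 0.336, 0.07], 0.84)]
side spanner [([0.594, 0.352, 0.004], 0.54)]
scene carrier [([0.624, 0.056, 0.078], 0.71)]
scene disc [([0.495, -0.461, 0.007], 0.65)]
scene can [([0.36, 0.369, 0.092], 0.59)]
scene spanner [([0.616, 0.361, 0.004], 0.96)]
```

View pics/s4b.png

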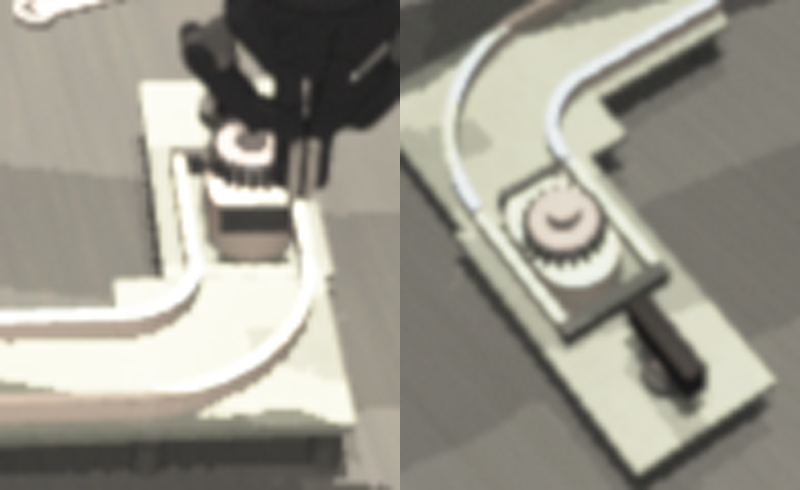

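The scene view shows the carrier's nose at the stop bar near (610,300). I'll check the gap and the knob from above.

```bash
python3 -m jog '[{"claw":0,"linear":[-36,0,0],"yaw":0},{"claw":0,"linear":[-72,0,0],"yaw":0},{"claw":0,"linear":[-108,0,0],"yaw":0},{"claw":0,"linear":[-144,0,0],"yaw":0},{"claw":0,"linear":[-180,0,0],"yaw":0}]'; python3 -m jog '[{"claw":0,"linear":[-36,0,0],"yaw":0},{"claw":0,"linear":[-72,0,0],"yaw":0},{"claw":0,"linear":[-105,0,0],"yaw":0},{"claw":0,"linear":[-105,0,0],"yaw":0},{"claw":0,"linear":[-105,0,0],"yaw":0}]'
python3 - <<'E'
from h import *
import json
o=get_obs();p=grab_frame('wrist');save(p,'w5');T=ext(p,o);json.dump({'T':T.tolist()},open('w5.json','w'));print(T[:3,3])
cv2.imwrite('pics/w5b.png',cv2.resize(p['image'][:,:,::-1],(800,600),interpolation=cv2.INTER_CUBIC))
E
```

```text
time_s: 16.5
eef_pos: [0.6065, 0.044, 0.2029]
ee_rot: [-180.0, 0.0, -96.7]
wrist_force: [0.6, 0.4, 0.4]
finger_gap: -0.002
time_s: 16.92
eef_pos: [0.6185, 0.1487, 0.2025]
ee_rot: [180.0, -0.0, -96.5]
wrist_force: [-0.3, 0.0, -0.9]
finger_gap: 0.004
[0.6087908  0.07127438 0.34391655]
```

View pics/w5b.png

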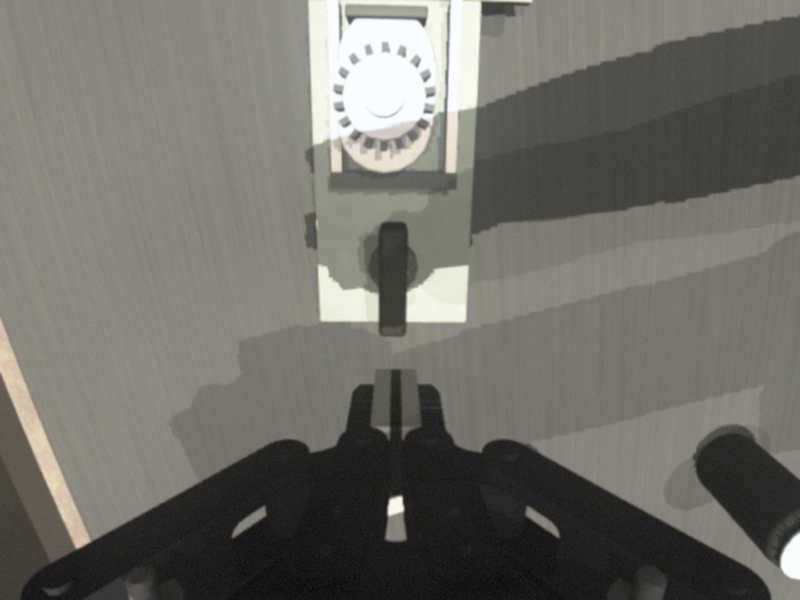

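From above, the nose (388,171) meets the stop's face (v≈173), and the knob bar (393,280) is still in line with the platform. Nothing is touched by the arm, so I'm handing in.

```bash
python3 -c "
from station import *
print(hand_in(),get_obs()['time_s'])"
```

```text
the job is handed in; nothing more can be done
the job is handed in; nothing more can be done
```

The job is handed in at about 17 s of the 61 s allowed. I turned the foot knob until the platform was level, then pushed the carrier round the bend by its tail plate until its nose was against the end stop.

- **Platform:** I turned the knob about 39° clockwise. The bar then measured within about 0.25° of the platform's axis, which is a tilt error of about 0.0002 rad. In the last picture it still looks in line, but I did not measure it again.
- **Carrier:** At the stop it stayed put while the push rose to 12 N. After I backed away, the overhead view shows the nose against the bar with no gap I could make out. The contact came about 2 mm short of my calculated position, which is within the calibration error.
- **Bystanders:** The arm went nowhere near the disc, can or spanner. The networks put the can and spanner where they started in both fixed cameras. They put the disc in place in the side view, but about 7 cm off in the scene view (confidence 0.65). I did not follow that up; the arm probably hid part of the disc.

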